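# Lock the braai grid and point out its handle

### The job

Get the double braai grid ready to be carried out: with the fingertips push its steel lever latch round until it is fully locked against the stop, leaving the grid lying where it is. Then show where to take hold of it: point from above at the middle of its wooden handle grip, fingertips a few centimetres or less above it and not touching it at any time, keep still there for at least two seconds, and finish still pointing. Leave the bowl, grinder, tin and tongs alone.

Things in the scene. Friction and masses are not known exactly. Their poses are not given: they have to be found in the camera images.
- grid: double wire braai grid lying flat and loose on the shelf, about 1.8 kg, steel frame 240 mm (its x) by 260 mm (its y), 22 mm high. Origin: centre of its underside, on the shelf. Its z is up; its y axis runs from the centre towards the wooden handle, which sticks out beyond the +y edge. It is not fixed: a push of more than about 7 N can slide it.
- latch (a joint): steel lever latch on top of the grid, turning level about a vertical pivot. 0 rad: lever points along the grid's -x (open). It grows clockwise seen from above; at 1.57 rad the lever points along the grid's +y, towards the handle, against its stop: fully locked. Starts partly open; stays where it is left; about 1 N at the post turns it.
- lever_pivot (a point): the latch's pivot, 100 mm from the grid's centre along its +y, 34 mm above the shelf; steel plate under it 25 mm above the shelf
- lever_post (a point): top centre of the upright steel post at the lever's free end, 16 mm across, its top 59 mm above the shelf; it stands 29 mm above the lever's flat bar (bar top 31 mm above the shelf, 12 mm wide). The post's axis is 70 mm from the pivot; it is pushed sideways to turn the lever. The brass stop pin beside the locked position rises only to 33 mm
- grip_top (a point): the point on top of the middle of the pale wooden handle grip, 30 mm above the shelf; the grip is a round bar 28 mm across and 110 mm long along the grid's y, its middle 250 mm from the grid's centre along +y. This is the thing to point at
- grip: the same wooden grip, origin at its centre, 16 mm above the shelf; part of the grid
- bowl_mid (a point): blue ceramic bowl, 130 mm across, 60 mm high; point on its axis half-way up. Leave alone
- grinder_mid (a point): empty clear acrylic salt grinder with a black turning knob on top, 52 mm across, 142 mm high; point on its axis half-way up. Leave alone
- tin_mid (a point): closed pale metal tin with an orange-brown band, 68 mm across, 100 mm high; point on its axis half-way up. Leave alone
- tongs_mid (a point): aluminium tongs lying flat, 250 mm long along their y, 55 mm wide, 20 mm high; point at their middle. Leave alone

How it is judged (in metres and radians):
On the way, in this order (a step that is already met when the one before it is completed fails the run):
1. the lever latch is pushed round to its stop (value of joint latch above 1.4 rad), for 0.2 s.
2. with the latch locked, the fingertips dwell just above the middle of the wooden grip for two seconds, touching nothing (value of joint latch above 1.4 rad and horizontal distance between the grasp point and grip_top below 0.03 m and z of the grasp point in the frame of grip_top between 0.02 and 0.075 m and contact force between anything else and the fingers below 0.2 N), for 2 s.
At the end, for the whole second after the job is handed in: Latch within 0.17 rad of its stop; grid flat, at rest, within 40 mm of its start; fingertips still held above the middle of the wooden grip (within 30 mm sideways, gap up to about 55 mm), touching nothing; bowl, grinder, tin and tongs within 15 mm of their places (all of step 2 and linear speed of grid below 0.01 m/s and height (world z) of grid below 0.008 m and distance of grid from where it was at the start of the episode below 0.04 m and distance of each of bowl_mid, grinder_mid, tin_mid, tongs_mid from where it was at the start of the episode below 0.015 m).
It fails at once if the wooden handle grip is touched (contact force between grip and the fingers above 0.3 N or contact force between grip and the arm above 0.3 N).
It fails at once if the grid is shoved more than 40 mm, lifted or tipped (distance of grid from where it was at the start of the episode above 0.04 m or distance of grip_top from where it was at the start of the episode above 0.06 m or height (world z) of grid above 0.012 m or angle between grid's own z axis and vertical above 0.1 rad).
It fails at once if the bowl, grinder, tin or tongs is moved more than 15 mm (distance of any of bowl_mid, grinder_mid, tin_mid, tongs_mid from where it was at the start of the episode above 0.015 m).
It also fails if it takes over 45 s, if anything falls off the work surface, if the arm or the gripper's body presses on something with over 40 N, if the wrist force passes 120 N, or if a joint passes its speed limit or range.

### The arm

A 6-joint arm with a two-finger parallel gripper is mounted at the origin on the work surface. World frame = base frame: x ahead of the robot, y to its left, z up, the work surface at z = 0. Lengths are in mm, angles in rad, forces in N, time in s.
With the tool pointing down it reaches from about 325 to 900 mm from the base axis. Payload 6.1 kg.
Tool frame: the origin (TCP) lies at the very end of the fingers, on their centre line; the grasp point (between the pads) lies behind it (arm.hold_point_z is the z of the grasp point in the tool frame, in mm); z points along the fingers, x is the direction in which the jaws open and shut, and the axes are right-handed (so a half turn about z gives the same grasp; the last joint's range is limited). The gripper opens to 87 mm and grips with 3 to 60 N. Pads are 19 mm wide; open, the fingers measure 117 mm over their backs; the gripper's body (75 mm by 190 mm) begins 51 mm behind the grasp point.
Start: joints at [-1.297, 0.22, 1.526, -0, 1.395, -0.126], TCP at [243.264, -575.707, 222.538] pointing down, gripper open.
Joint ranges: [-2.98, 2.98], [-0.91, 2.08], [0.09, 2.57], [-1.24, 4.39], [0.2, 2.65], [-2.68, 2.68]. Speed limits (rad/s): [2.57, 2.57, 3.01, 3.14, 3.14, 3.14].

### API

Orientations are given as a unit quaternion [w, x, y, z].
In Python, from cell import arm gives the robot as it stands.
- The arm moves only by the shell command python3 -m crank 'ROWS' [OPENING] [FORCE]. ROWS is JSON, a list of rows, each a list of 6 numbers: the shift along the tool's x, y, z as a fraction of full scale, then the turn, a rotation vector about the tool's x, y, z as a fraction of full scale. In form: [[dx, dy, dz, rx, ry, rz], ...]. A call has 1 to 12 rows; each row shifts and turns the commanded pose from where the row before left it, along the tool's axes as they then stand; what a row does not reach is not made up. Full scale, the value 1, is 0.05 m for a shift and 180 degrees for a turn. A row lasts 1/10 s, in which the tool goes at most 50 mm and 8.59 degrees, less where a joint would pass 70% of its speed; a pose out of reach is approached as far as the arm can. A call with a number of a shift or a turn outside -1 to 1 is refused whole. A call with a gripper value outside its range is refused whole. OPENING is the opening, from 0 (shut) to 1 (fully open), set as the call begins (- or left out, the last holds). The fingers move at their own pace and stop on an object; FORCE is the grip in N (left out, the last holds). Time passes only in rows, so rows that do not move let the fingers close. It gives the time, the measured TCP pose, the force and the opening at its end, in the units of the state.
- arm.observe(): the state, without advancing time (a new reading comes with each control period).
- arm.camera(name): name is "scene" or "top"; returns (picture, depth): 480x640x3 uint8, red, green, blue; 480x640 float32, mm along the optical axis (not along the pixel's ray), 0 where there is no reading.
- arm.get_calibration(name): a dict with "camera_matrix" (3x3 intrinsics, pixels), "R" (3x3) and "t" (3): a world point X has camera coordinates R X + t. Camera axes: x right, y down, z forward; pixel columns grow to the right and rows downward; lengths in mm; the calibration is good to about 2 mm. A picture is of the moment at which its call begins. get_calibration takes no time and is no camera call.
- arm.hand_in(): hands the job in, once; it reports no verdict.
The state is a dict: "time": time; "qpos": joint angles; "joint_velocities": joint speeds; "tau": joint torques, N m; "position": TCP position; "tool_rot": TCP orientation; "ft_force": force on the tool from outside, world axes, zero at the start; "torque": the same for the moment, N m; "gripper_width": opening from 0.0 (shut) to 1.0 (fully open).
Only numpy, scipy, OpenCV 4.12 (cv2) and the standard library are available. Lean on these libraries where they do the work, as an engineer would, in place of code of your own. Each camera call takes 0.05 s, during which the arm holds its last target.

## Working session

There is one attempt and no reset: what is moved stays moved. The work goes in short steps, Python scripts to look and compute and a shell command to move; the robot and the scene stay as the last step left them, time stands still between calls to the robot, and variables do not carry over. Pictures are saved under pics/ and viewed, and the job is handed in when it is done.

```bash
mkdir -p pics; python3 - <<'E'
from cell import arm
import cv2,numpy as np
for n in("top","scene"):
    p,d=arm.camera(n); cv2.imwrite(f"pics/{n}0.png",p[:,:,::-1]); np.savez(f"{n}0.npz",p=p,d=d)
    print(n,arm.get_calibration(n))
print(arm.observe(),arm.hold_point_z)
E
```

```text
top {'camera_matrix': array([[561.91326991,   0.        , 323.20707185],
       [  0.        , 561.91326991, 237.4797886 ],
       [  0.        ,   0.        ,   1.        ]]), 'R': array([[ 0.01469187, -0.99988419,  0.00396923],
       [-0.99319865, -0.01505195, -0.11545509],
       [ 0.11550146, -0.00224598, -0.99330477]]), 't': array([ -12.30391912,  662.79980161, 1526.10918649])}
scene {'camera_matrix': array([[539.80998664,   0.        , 311.65966182],
       [  0.        , 539.80998664, 246.01172093],
       [  0.        ,   0.        ,   1.        ]]), 'R': array([[-0.47802319,  0.878346  ,  0.00145923],
       [ 0.61604524,  0.33645424, -0.71224069],
       [-0.62608473, -0.33956862, -0.7019338 ]]), 't': array([ 297.51261272, -337.35914857, 1956.91326419])}
{'time': 0.1, 'qpos': array([-1.29708966e+00,  2.21126943e-01,  1.52749055e+00, -4.90700962e-05,
        1.39470796e+00, -1.26088337e-01]), 'joint_velocities': array([-0.0018308 , -0.00279769, -0.0027779 , -0.00095619,  0.00057976,
       -0.00077059]), 'tau': array([ 1.61456421e-03, -4.95948064e+01, -3.88517547e+01,  7.03074457e-02,
        5.15964325e-02, -2.83288495e-05]), 'position': array([ 243.10405502, -575.17599703,  221.56250045]), 'tool_rot': array([-5.47499886e-04,  8.33437589e-01, -5.52612915e-01, -6.71917044e-04]), 'ft_force': array([-1.44221437, -0.06931545, -0.15522012]), 'torque': array([-0.00248236, -0.03636358,  0.0396574 ]), 'gripper_width': 0.997484211539879} -18.700000000000003
```

View pics/top0.png

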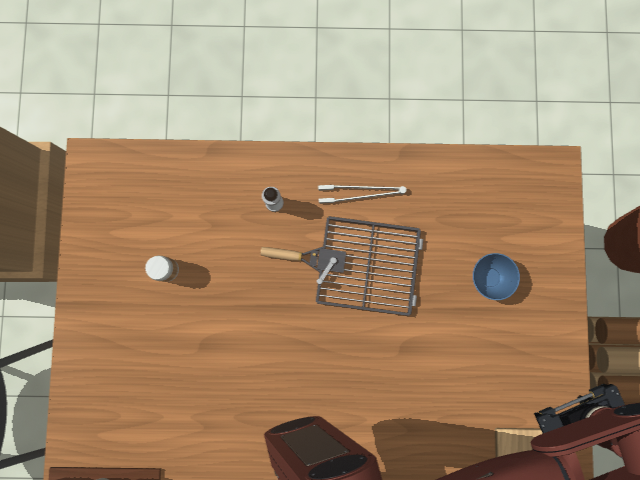

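View pics/scene0.png

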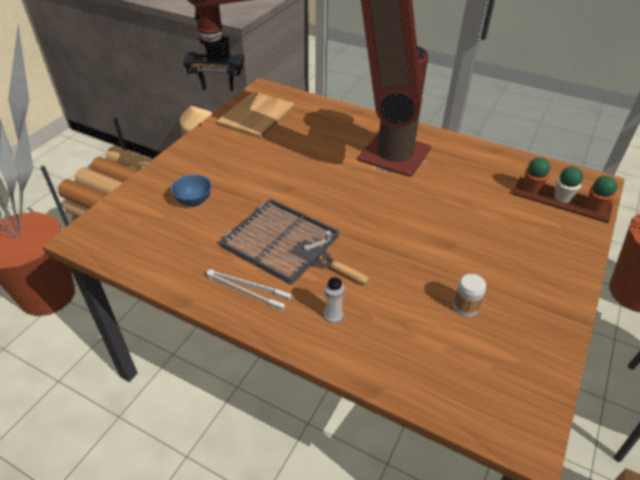

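```bash
python3 - <<'E'
import cv2
p=cv2.imread("pics/top0.png"); cv2.imwrite("pics/z1.png",cv2.resize(p[200:330,250:430],None,fx=4.4,fy=4.4,interpolation=cv2.INTER_CUBIC))
p=cv2.imread("pics/scene0.png"); cv2.imwrite("pics/z2.png",cv2.resize(p[190:330,210:380],None,fx=4.2,fy=4.2,interpolation=cv2.INTER_CUBIC))
E
```

```text
(no output)
```

View pics/z1.png

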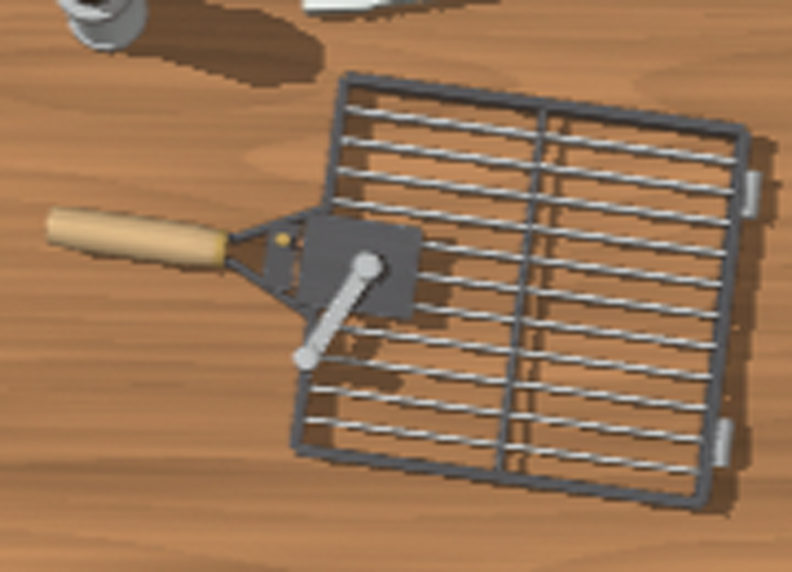

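View pics/z2.png

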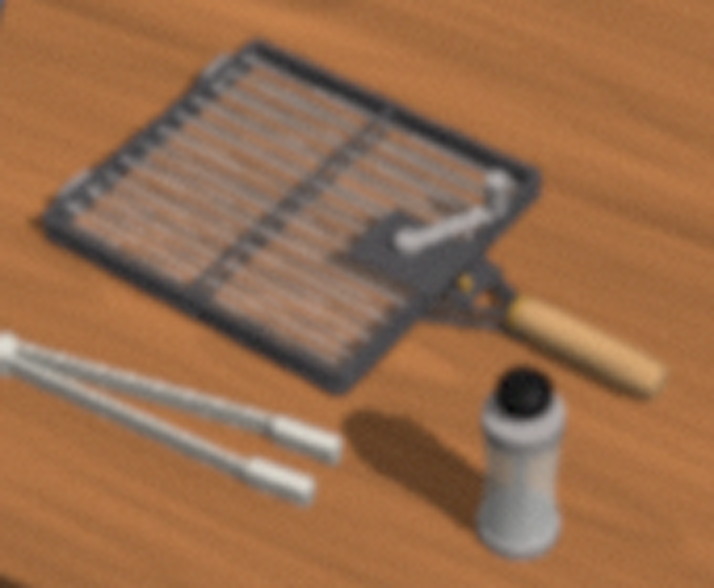

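The top view shows the grid centred near (369,266). The lever pivot is at about (333.6,260), the post top at about (319.3,281), and the grip spans (261,251) to (301,256). The grinder stands at (271,195).

```bash
cat > h.py <<'E'
import numpy as np
from cell import arm
def ray(n,u,v,z):
    c=arm.get_calibration(n); R,t=c["R"],c["t"]
    d=R.T@np.linalg.solve(c["camera_matrix"],[u,v,1.]); o=-R.T@t
    return o+d*(z-o[2])/d[2]
E
python3 - <<'E'
from h import *
from scipy.optimize import least_squares
T=lambda a,b,z:ray("top",250+a/4.4,200+b/4.4,z)
S=lambda a,b,z:ray("scene",210+a/4.2,190+b/4.2,z)
print("pivot",T(368,264,34),S(405,240,34)); P=T(305,356,59);print("post",P,S(498,180,59))
print("pin",T(283,240,33),S(466,282,33))
obs=[((-0,100),T(368,264,34)),((120,130),T(343,77,22)),((120,-130),T(747,128,22)),((-120,-130),T(704,503,22)),((-120,130),T(298,450,22)),((0,305),T(48,225,16)),((0,195),T(225,248,16))]
def f(q):
    c,s=np.cos(q[2]),np.sin(q[2]);return np.concatenate([np.array([q[0]+c*a[0]-s*a[1],q[1]+s*a[0]+c*a[1]])-b[:2] for a,b in obs])
r=least_squares(f,[600,0,0]);q=r.x;print(q,np.round(r.fun,1))
c,s=np.cos(q[2]),np.sin(q[2]);w=lambda a,b:np.array([q[0]+c*a-s*b,q[1]+s*a+c*b])
pv=w(0,100);print("pivot",pv,"grip",w(0,250),"locked post",w(0,170))
d=P[:2]-pv;g=np.array([c*d[0]+s*d[1],-s*d[0]+c*d[1]]);print("len",np.hypot(*d),"latch",np.arctan2(g[1],-g[0]))
print("grinder",T(95,0,142),"ray",ray("top",271,193,142),ray("scene",334,285,142),ray("scene",333,312,0))
a=arm.observe();from scipy.spatial.transform import Rotation as R;print(R.from_quat(a["tool_rot"],scalar_first=True).as_matrix().round(3))
E
```

```text
pivot [600.85385002 -32.33272364  34.        ] [606.42898264 -25.97348179  34.        ]
post [541.32018125   6.47293409  59.        ] [545.97766725  14.2780776   59.        ]
pin [615.33911106  21.6165226   33.        ] [621.12435724  29.34403925  33.        ]
[ 5.88488958e+02 -1.31809483e+02 -1.15113541e-01] [-0.9 -0.1  0.8 -1.4 -0.  -0.3  0.2 -1.1  0.7  1.  -0.6 -1.2 -0.2  3.1]
pivot [599.97490623 -32.47130818] grip [617.20382804 116.53595423] locked post [608.01506974  37.06541428]
len 70.40618416754495 latch 0.4710111126478125
grinder [747.59015957 134.39143456 142.        ] ray [766.182046   136.41092719 142.        ] [784.19549443 149.80681087 142.        ] [757.19655449 138.00220949   0.        ]
[[ 0.389 -0.921 -0.001]
 [-0.921 -0.389  0.002]
 [-0.002 -0.    -1.   ]]
```

```bash
python3 -m crank '[[0,0,0,0,0,0.041],[0,0,0,0,0,0.041],[0,0,0,0,0,0.041],[0,0,0,0,0,0.041],[-0.4,-0.12,0,0,0,0],[-0.8,-0.25,0,0,0,0],[-0.8,-0.25,0,0,0,0],[-0.8,-0.25,0,0,0,0],[-0.8,-0.25,0,0,0,0],[-0.8,-0.25,0,0,0,0],[-0.8,-0.25,0,0,0,0],[-0.8,-0.25,0,0,0,0]]' 0 5
python3 - <<'E'
from h import *
from scipy.spatial.transform import Rotation as R
a=arm.observe();print(a["position"],R.from_quat(a["tool_rot"],scalar_first=True).as_matrix().round(3),a["qpos"],a["gripper_width"])
E
```

```text
time: 1.3
position: [370.8, -286.7, 222.2]
tool_rot: [0.0, -0.665, 0.747, 0.0]
ft_force: [0.5, -0.5, 0.2]
gripper_width: 0.028
[ 370.84688973 -286.67284221  222.16566491] [[-0.115 -0.993 -0.   ]
 [-0.993  0.115  0.   ]
 [-0.     0.    -1.   ]] [-8.26613494e-01 -1.62004163e-01  1.91823461e+00  7.89357986e-05
  1.38585903e+00  8.59920897e-01] 0.02751374559307186
```

```bash
python3 -m crank '[[-0.86,-0.27,0,0,0,0],[-0.86,-0.27,0,0,0,0],[-0.86,-0.27,0,0,0,0],[-0.86,-0.27,0,0,0,0],[-0.86,-0.27,0.2,0,0,0],[-0.86,-0.27,0.5,0,0,0],[-0.86,-0.27,0.6,0,0,0],[0,0,0.6,0,0,0],[0,0,0.2,0,0,0],[0,0,0,0,0,0]]'
python3 - <<'E'
from h import *
import cv2
p,d=arm.camera("top"); q,_=arm.camera("scene")
o=np.hstack([cv2.resize(p[200:330,250:430],(400,289)),cv2.resize(q[150:330,200:400],(400,289),interpolation=cv2.INTER_CUBIC)]);cv2.imwrite("pics/a1.png",o[:,:,::-1])
E
```

```text
time: 2.3
position: [495.5, -4.6, 118.7]
tool_rot: [-0.002, -0.665, 0.747, 0.002]
ft_force: [0.3, 0.5, 0.5]
gripper_width: 0.007
```

View pics/a1.png

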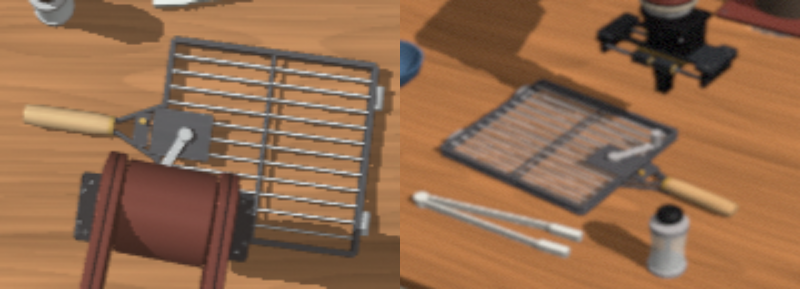

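```bash
python3 -m crank '[[0,0,0.4,0,0,0],[-0.1,0,0.6,0,0,0],[-0.15,0,0.4,0,0,0],[0,-0.1,0.16,0,0,0],[0,-0.16,0,0,0,0],[0,0,0,0,0,0],[0,0,0,0,0,0]]'
```

```text
time: 3.1
position: [513.4, 5.5, 44.4]
tool_rot: [0.001, -0.665, 0.747, -0.001]
ft_force: [0.2, -0.8, 1.1]
gripper_width: 0.004
```

```bash
python3 -m crank '[[-0.06,-0.12,0.03,0,0,0],[-0.06,-0.12,0.03,0,0,0],[-0.13,-0.09,0,0,0,0],[-0.13,-0.09,0,0,0,0],[-0.1,-0.1,0,0,0,0],[-0.1,-0.1,0,0,0,0],[0,0,0,0,0,0]]'
python3 - <<'E'
from h import *
import cv2
p,d=arm.camera("top"); q,_=arm.camera("scene")
o=np.hstack([cv2.resize(p[200:330,250:430],(400,289)),cv2.resize(q[190:290,260:370],(400,364),interpolation=cv2.INTER_CUBIC)[:289]]);cv2.imwrite("pics/a2.png",o[:,:,::-1])
E
```

```text
time: 3.8
position: [546.9, 32.1, 39.7]
tool_rot: [0.0, -0.665, 0.746, -0.0]
ft_force: [-0.5, -0.7, -0.4]
gripper_width: 0.006
```

View pics/a2.png

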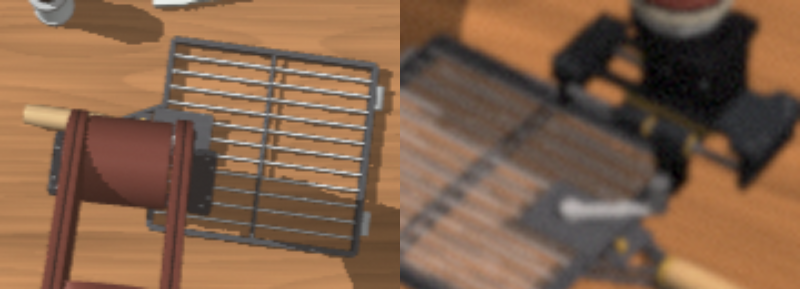

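```bash
python3 -m crank '[[-0.06,-0.12,0,0,0,0],[-0.06,-0.12,0,0,0,0],[-0.05,-0.13,0,0,0,0],[-0.05,-0.13,0,0,0,0],[-0.02,-0.12,0,0,0,0],[0,-0.08,0,0,0,0],[0,0,0,0,0,0]]'
python3 - <<'E'
from h import *
import cv2
p,d=arm.camera("top"); q,_=arm.camera("scene")
o=np.hstack([cv2.resize(p[200:330,250:430],(400,289)),cv2.resize(q[190:290,260:370],(400,364),interpolation=cv2.INTER_CUBIC)[:289]]);cv2.imwrite("pics/a3.png",o[:,:,::-1])
E
```

```text
time: 4.6
position: [583.0, 38.8, 39.8]
tool_rot: [0.0, -0.665, 0.747, -0.001]
ft_force: [-0.3, -0.0, -0.2]
gripper_width: 0.007
```

View pics/a3.png

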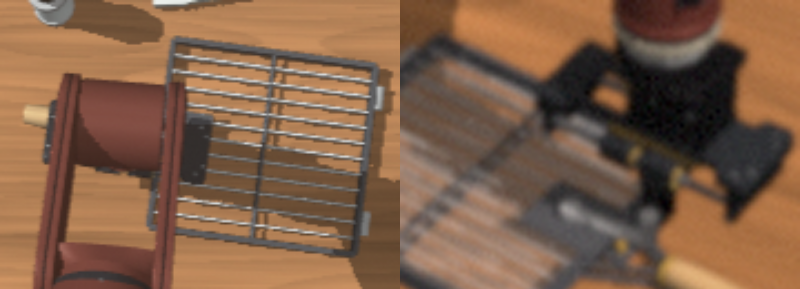

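```bash
python3 -m crank '[[0,-0.04,0,0,0,0],[0,-0.04,0,0,0,0],[0,0,0,0,0,0]]'; python3 -m crank '[[0,-0.03,0,0,0,0],[0,-0.03,0,0,0,0],[0,0,0,0,0,0]]';  python3 -m crank '[[0,-0.03,0,0,0,0],[0,0,0,0,0,0]]'
```

```text
time: 5.0
position: [586.2, 38.6, 39.8]
tool_rot: [0.0, -0.665, 0.747, -0.0]
ft_force: [-0.2, 0.4, 0.4]
gripper_width: 0.003
time: 5.3
position: [589.1, 38.5, 39.6]
tool_rot: [0.0, -0.665, 0.747, -0.0]
ft_force: [-0.5, 0.1, -0.3]
gripper_width: 0.004
time: 5.5
position: [590.4, 38.4, 39.5]
tool_rot: [-0.0, -0.665, 0.747, 0.0]
ft_force: [-0.6, 1.0, 0.7]
gripper_width: 0.003
```

```bash
python3 -m crank '[[0,-0.03,0,0,0,0],[0,0,0,0,0,0]]'; python3 -m crank '[[0,-0.03,0,0,0,0],[0,0,0,0,0,0]]'
python3 - <<'E'
from h import *
import cv2
p,d=arm.camera("top"); q,_=arm.camera("scene")
o=np.hstack([cv2.resize(p[200:330,250:430],(400,289)),cv2.resize(q[190:290,260:370],(400,364),interpolation=cv2.INTER_CUBIC)[:289]]);cv2.imwrite("pics/a4.png",o[:,:,::-1])
E
```

```text
time: 5.7
position: [590.7, 38.4, 39.3]
tool_rot: [-0.001, -0.665, 0.747, 0.001]
ft_force: [-5.3, 1.1, 3.3]
gripper_width: 0.007
time: 5.9
position: [591.1, 38.5, 39.1]
tool_rot: [-0.002, -0.665, 0.747, 0.002]
ft_force: [-7.9, 3.3, 5.8]
gripper_width: 0.002
```

View pics/a4.png

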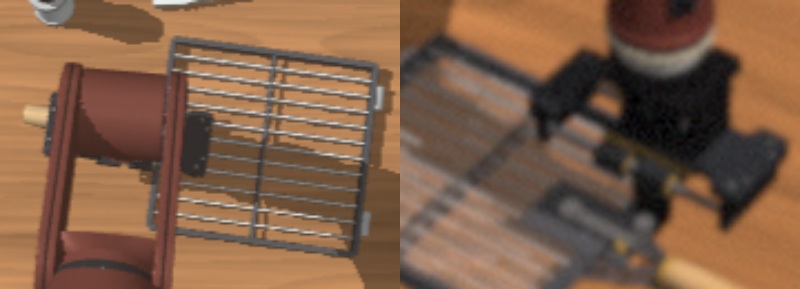

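```bash
python3 -m crank '[[0,0.1,0,0,0,0],[0,0.3,0,0,0,0],[0,0.3,0,0,0,0],[0,0.2,-0.3,0,0,0],[0,0.3,-0.6,0,0,0],[0,0.8,-0.8,0,0,0],[0,0.8,-0.8,0,0,0],[0,0.8,-0.3,0,0,0],[0,0.8,0,0,0,0],[0,0.3,0,0,0,0],[0,0,0,0,0,0]]'
python3 - <<'E'
from h import *
import cv2
p,d=arm.camera("top"); q,_=arm.camera("scene")
a=cv2.resize(p[200:330,250:430],(400,289),interpolation=cv2.INTER_CUBIC); b=cv2.resize(q[190:290,260:370],(400,364),interpolation=cv2.INTER_CUBIC)[:289]
o=cv2.resize(np.hstack([a,b]),None,fx=1,fy=1);cv2.imwrite("pics/a5.png",o[:,:,::-1])
cv2.imwrite("pics/a6.png",cv2.resize(p[200:330,250:430],None,fx=4.4,fy=4.4,interpolation=cv2.INTER_CUBIC)[:,:,::-1])
E
```

```text
time: 7.1
position: [368.2, 64.0, 170.6]
tool_rot: [0.001, -0.665, 0.747, -0.001]
ft_force: [0.4, 0.6, 0.1]
gripper_width: 0.007
```

View pics/a6.png

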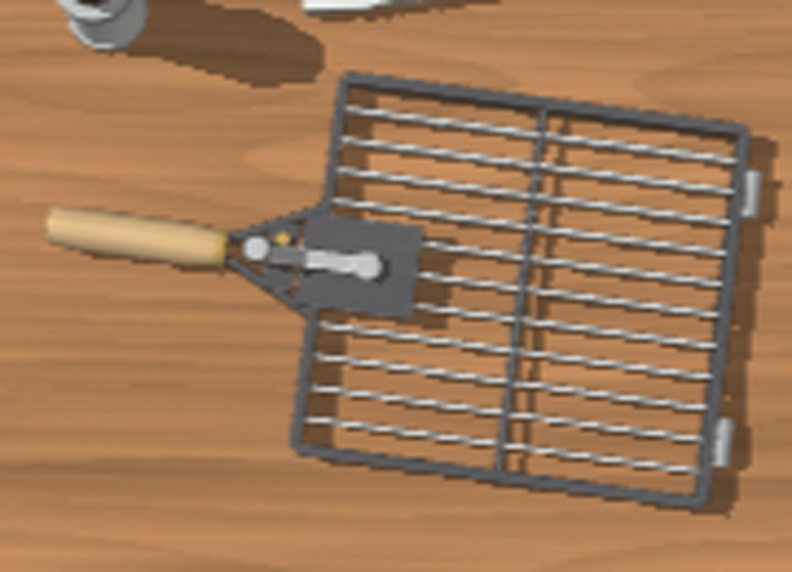

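View pics/a5.png

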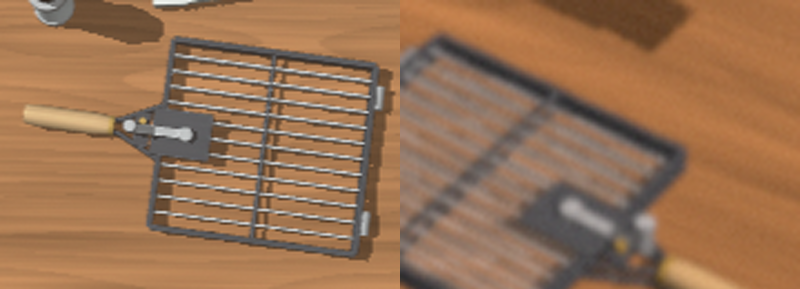

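The lever now lies along the handle axis against the pin, with the post at zoom pixel (257,247). The grid hasn't moved. Next I'll compute the angle and the hover target.

```bash
python3 - <<'E'
from h import *
T=lambda a,b,z:ray("top",250+a/4.4,200+b/4.4,z)
P=T(257,247,59);d=(P-[600,-32.5,0])[:2];y=-.1151;c,s=np.cos(y),np.sin(y)
g=(c*d[0]+s*d[1],-s*d[0]+c*d[1]);print(P,g,np.arctan2(g[1],-g[0]))
G=T(137,236,16);print(G)
S=lambda a,b,z:ray("scene",210+a/4.2,190+b/4.2,z);print(S(588,347,16))
D=np.array([617.5,118])-arm.observe()["position"][:2];print("tool mm",D@[-.115,-.993],D@[-.993,.115])
E
```

```text
[608.50948402  37.37015445  59.        ] (np.float64(0.4288696950492792), np.float64(70.38512536342418)) 1.5768894378807394
[617.95303593 115.24687805  16.        ]
[620.90329718 121.72577921  16.        ]
tool mm -82.30225237731041 -239.38545341072242
```

```bash
python3 -m crank '[[-0.1,-0.3,0,0,0,0],[-0.22,-0.65,0,0,0,0],[-0.27,-0.8,0,0,0,0],[-0.27,-0.8,0,0,0,0],[-0.27,-0.8,0,0,0,0],[-0.27,-0.8,0,0,0,0],[-0.18,-0.5,0,0,0,0],[-0.06,-0.15,0,0,0,0],[0,0,0,0,0,0],[0,0,0,0,0,0]]'
```

```text
time: 8.2
position: [616.2, 117.5, 169.4]
tool_rot: [-0.001, -0.665, 0.747, 0.0]
ft_force: [-0.2, 0.3, 0.8]
gripper_width: 0.006
```

```bash
python3 -m crank '[[0,-0.05,0.3,0,0,0],[0,0,0.5,0,0,0],[0,0,0.5,0,0,0],[0,0,0.4,0,0,0],[0,0,0.25,0,0,0],[0,0,0.13,0,0,0],[0,0,0,0,0,0],[0,0,0,0,0,0],[0,0,0,0,0,0],[0,0,0,0,0,0]]'
python3 - <<'E'
from h import *
import cv2
q,_=arm.camera("scene")
cv2.imwrite("pics/a7.png",cv2.resize(q[140:340,200:440],None,fx=3.3,fy=3,interpolation=cv2.INTER_CUBIC)[:,:,::-1])
E
```

```text
time: 9.2
position: [620.3, 117.6, 67.5]
tool_rot: [0.001, -0.665, 0.747, -0.001]
ft_force: [0.7, 0.1, -0.5]
gripper_width: 0.006
```

View pics/a7.png

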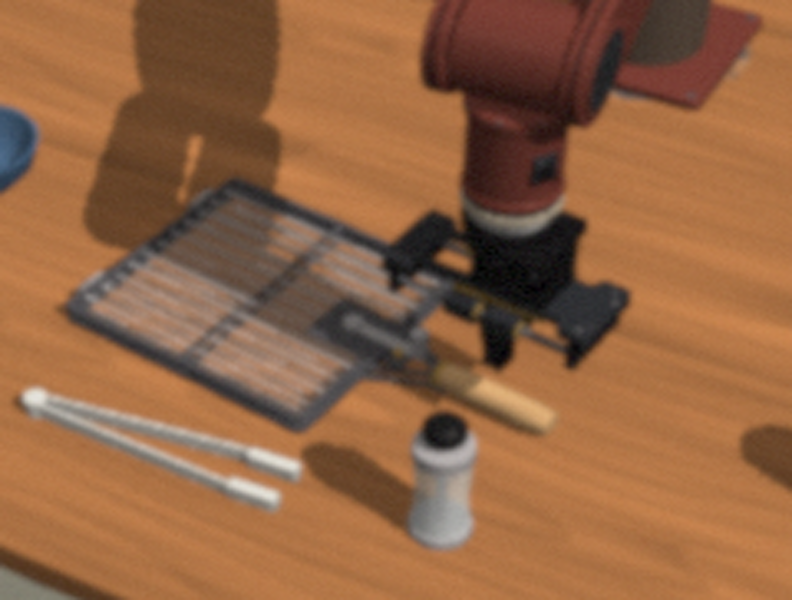

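```bash
python3 -c "
from h import *
print(ray('scene',200+497/3.3,140+362/3,67))"
python3 -m crank '[[0,0,0.1,0,0,0],[0,0,0.06,0,0,0],[0,0,0,0,0,0],[0,0,0,0,0,0],[0,0,0,0,0,0],[0,0,0,0,0,0],[0,0,0,0,0,0],[0,0,0,0,0,0],[0,0,0,0,0,0],[0,0,0,0,0,0],[0,0,0,0,0,0],[0,0,0,0,0,0]]'
python3 -m crank '[[0,0,0,0,0,0],[0,0,0,0,0,0],[0,0,0,0,0,0],[0,0,0,0,0,0],[0,0,0,0,0,0],[0,0,0,0,0,0],[0,0,0,0,0,0],[0,0,0,0,0,0],[0,0,0,0,0,0],[0,0,0,0,0,0],[0,0,0,0,0,0],[0,0,0,0,0,0]]'
python3 -m crank '[[0,0,0,0,0,0],[0,0,0,0,0,0],[0,0,0,0,0,0],[0,0,0,0,0,0],[0,0,0,0,0,0],[0,0,0,0,0,0],[0,0,0,0,0,0],[0,0,0,0,0,0],[0,0,0,0,0,0],[0,0,0,0,0,0],[0,0,0,0,0,0],[0,0,0,0,0,0]]'
```

```text
[623.60733263 121.96373304  67.        ]
time: 10.45
position: [619.5, 117.5, 58.3]
tool_rot: [0.0, -0.665, 0.747, -0.0]
ft_force: [-0.5, -0.8, 0.7]
gripper_width: 0.005
time: 11.65
position: [619.4, 117.5, 58.3]
tool_rot: [-0.0, -0.665, 0.747, 0.0]
ft_force: [0.8, -0.2, 0.2]
gripper_width: 0.007
time: 12.85
position: [619.5, 117.5, 58.3]
tool_rot: [0.0, -0.665, 0.747, 0.0]
ft_force: [0.8, 0.1, -0.3]
gripper_width: 0.004
```

```bash
python3 -c "
from cell import arm
print(arm.hand_in()); print(arm.observe()['position'])"
```

```text
the job is handed in; nothing more can be done
None
the job is handed in; nothing more can be done
```

I locked the latch, and the arm is still pointing at the middle of the wooden grip. I handed the job in at about 12.9 s; it reports no verdict.

- **Latch:** I pushed the post round with the closed fingertips until it hit the stop, where the force rose to about 8–10 N. That is a little over the 7 N that can slide the grid. The top picture afterwards gave a latch angle of about 1.57 rad, and the grid had not visibly moved.
- **Pointing:** The fingertips are at (619.5, 117.5, 58.3) mm. That is about 2–3 mm sideways from the grip's middle and about 28 mm above it. I held still there for over 2 s, and the force readings stayed at sensor noise (about 1 N).
- **Other objects:** I did not touch the bowl, grinder, tin or tongs. The last picture showed the tongs and grinder apparently where they started, but I did not re-measure any of the four.
- **Disagreement:** The two cameras differed by about 5–8 mm. The scene camera showed nearly the same offset on my own fingertips, so I trusted the top camera.

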